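Put the ointment jars away in the kit drawer

ROBOT

A 7-joint arm with a two-finger parallel gripper is mounted at the origin on a cart in front of the work surface, level with it; the furniture and walls round the work are solid. World frame = base frame: x ahead of the robot, y to its left, z up, the work surface at z = 0. Lengths are in m, angles in rad, forces in N, time in s.
With the tool pointing down it reaches from about 0.425 to 0.875 m from the base axis. Payload 4.7 kg.
Tool frame: the origin (TCP) lies where the fingers leave the gripper's body, on its centre line; the fingertips stand 70 mm ahead of it and the grasp point (between the pads) lies 51 mm ahead of it; z points along the fingers, y is the line along which they close (so a half turn about z gives the same grasp; the last joint's range is limited). The gripper opens to 87 mm and grips with 3 to 60 N. Pads are 19 mm wide; open, the fingers measure 117 mm over their backs; the gripper's body (75 mm by 190 mm) begins 51 mm behind the grasp point.
Start: joints at [1.293, 0.321, -0.07, 1.45, 0.023, 1.371, -0.057], TCP at [0.187, -0.623, 0.292] pointing down, gripper open.
Joint ranges: [-2.86, 2.86], [-0.3, 2.09], [-1.38, 1.24], [0.06, 2.45], [-1.56, 4.7], [0.09, 2.05], [-2.69, 2.69]. Speed limits (rad/s): [2.57, 2.57, 3.14, 3.14, 3.14, 3.14, 3.14].

INTERFACE

Orientations are given as a rotation vector (axis times angle).
In Python, from bench import get_state, get_image, get_calibration, close_job gives the robot as it stands.
- The arm moves only by the tool send_rows, never from a script. Its argument "rows" is a list of rows, each an object of numbers: "hand": the finger opening in mm, from 0 to 87; "x", "y", "z": the shift along the world's x, y, z in mm; "roll": the turn about the world's z in degrees. A call has 1 to 10 rows; each row shifts and turns the commanded pose from where the row before left it; what a row does not reach is not made up. A row lasts 1/10 s, in which the tool goes at most 50 mm and 8.59 degrees, less where a joint would pass 70% of its speed; a pose out of reach is approached as far as the arm can. A call is refused whole if a number of a shift passes 50 or a number of a turn 8.59, either way. A call with a gripper value outside its range is refused whole. The fingers move at their own pace and stop on an object; "force" is the grip in N (left out, the last holds). Time passes only in rows, so rows that do not move let the fingers close. It gives the time, the measured TCP pose, the force, the opening and the grip force at its end, in the units of the state.
- get_state(): the state, without advancing time (a new reading comes with each control period).
- get_image(name): name is "scene" or "top"; returns the picture (420x560x3 uint8, blue, green, red); there is no depth.
- get_calibration(name): a dict with "mtx" (3x3 intrinsics, pixels), "world_from_camera" (4x4, takes a point from camera to world coordinates). Camera axes: x right, y down, z forward; pixel columns grow to the right and rows downward; lengths in m; the calibration is good to about 2 mm. A picture is of the moment at which its call begins. get_calibration takes no time and is no camera call.
- close_job(): hands the job in; it is judged then, once.
The state is a dict: "time": time; "joint_positions": joint angles; "qd": joint speeds; "joint_torque": joint torques, N m; "position": TCP position; "tool_rot": TCP orientation; "ft_force": force on the tool from outside, world axes, zero at the start; "torque": the same for the moment, N m; "grip_width": opening from 0.0 (shut) to 1.0 (fully open); "grip_force": force on a finger pad.
Only numpy, scipy, OpenCV 4.12 (cv2) and the standard library are available. Lean on these libraries where they do the work, as an engineer would, in place of code of your own. Each camera call takes 0.05 s, during which the arm holds its last target. There are 200 camera calls.

TASK

Pull the bench cabinet's ajar drawer right out, stand the large ointment jar in the large round pocket of its insert and the small jar in the small pocket, lids up and set down rather than dropped. Then push the drawer home, without slamming it, until its roller catch snaps it fully shut. Leave the mortar and the bottles where they are.

Things in the scene. Friction and masses are not known exactly. Their poses are not given: they have to be found in the camera images.
- cabinet: white bench cabinet fixed on the worktop, 180 deep x 280 wide x 240 mm high, turned by up to 9 degrees: a drawer below, an open pigeon-hole above it, and a grey top that overhangs the drawer front by 25 mm (its underside 225 mm up). Origin: centre of its underside. Its -x axis points out of the front, the way the drawer opens; +y is left as seen from the front; z up.
- drawer (a joint): how far the drawer is out, m: 0 = fully home at its stop, 0.15 = out to its stop; it starts ajar. Friction about 1 N plus 22 N per m/s. Pushed in, a sprung roller catch resists with about 5 N from 17 mm, drives it back out if left between 17 and 8 mm, and from below 6 mm pulls it home by itself.
- drawer_handle (a point): middle of the drawer's horizontal steel bow handle: a round bar 10 mm thick, straight for 94 mm along the cabinet's y, its axis 40 mm in front of the drawer's front face (35 mm clear gap) and 52 mm above the worktop. Axes as the cabinet's.
- drawer_front (a point): point on the outer face of the drawer's front panel, midway along it, 82 mm above the worktop (on a small card holder, above the handle). The panel is flat and upright, 252 wide, 12 thick, from 16 to 98 mm above the worktop; with the drawer shut it lies 90 mm in front of the cabinet's origin. Axes as the cabinet's; moves with the drawer.
- pocket_large (a point): floor centre of the large round pocket in the drawer's grey insert, on the drawer's +y side: 71 mm across, 12 mm deep, floor 30 mm above the worktop, 56 mm behind the front face. The drawer's side walls rise to 65 mm above the worktop, their inner faces 115 mm either side of the drawer's middle. Axes as the cabinet's; moves with the drawer.
- pocket_small (a point): centre of the floor of the small round pocket beside the large one, 110 mm from it towards the cabinet's -y: 59 mm across, 12 mm deep, floor 30 mm above the worktop. Moves with the drawer.
- jar_large: large white ointment jar with a screw lid fixed on, standing loose on the worktop to the robot's right: round, 61 mm across and 58 mm high, about 80 g. Origin: centre of its underside, z up.
- jar_small: small white ointment jar with a screw lid fixed on, standing loose on the worktop to the robot's right: round, 49 mm across and 44 mm high, about 60 g. Origin: centre of its underside, z up. The jars with lids in the cabinet's pigeon-hole are not part of the job.
- mortar: white porcelain mortar with its pestle in it, 122 mm across and 71 mm high (pestle to about 130 mm); not part of the job. Origin: centre of its underside.
- dropper_b: amber dropper bottle, 33 mm across and 99 mm high, standing at the back to the right; not part of the job. Origin: centre of its underside.
- bottle_100: amber bottle with a white cap, 47 mm across and 112 mm high, standing at the back to the right; not part of the job. Origin: centre of its underside.
Mind the look-alikes: they are no part of the job. Leave any yellow look-alike of the jar_large alone.

How it is judged:
By the outcome, as a careful person would: the job done as asked, in the order asked, and still so for the second after the job is handed in, with the robot touching nothing.
It also fails if it takes over 72 s, if anything falls off the work surface, if the arm or the gripper's body presses on something with over 40 N, if the wrist force passes 120 N, or if a joint passes its speed limit or range.

## Working session

There is one attempt and no reset: what is moved stays moved. The work goes in short steps, Python scripts to look and compute and a tool call to move; the robot and the scene stay as the last step left them, time stands still between calls to the robot, and variables do not carry over. Pictures are saved under pics/ and viewed, at most 10 in all, crops included, and the job is handed in when it is done.

Besides the shell and the picture viewer there is one more tool, called after "Request:" as name(argument=value, ...) on one line, values as JSON. send_rows: Moves the arm, as the interface text tells. Its arguments: {"type":"object","properties":{"rows":{"type":"array","items":{"type":"object","properties":{"hand":{"type":"number"},"x":{"type":"number"},"y":{"type":"number"},"z":{"type":"number"},"roll":{"type":"number"}}}},"force":{"type":"number"}},"required":["rows"]}

```bash
mkdir -p pics; ls; python3 - <<'E'
from bench import *
import cv2,numpy as np
np.set_printoptions(precision=4,suppress=True)
for n in("scene","top"):
    im=get_image(n);cv2.imwrite(f"pics/{n}0.png",im);c=get_calibration(n);print(n,c["mtx"],c["world_from_camera"])
s=get_state();print({k:s[k] for k in("time","position","tool_rot","grip_width","ft_force")})
E
```

```text
pics
scene [[494.4147   0.     282.6411]
 [  0.     494.4147 208.503 ]
 [  0.       0.       1.    ]] [[-0.8222 -0.4052  0.3997 -0.16  ]
 [-0.5691  0.5817 -0.5811  0.962 ]
 [ 0.003  -0.7053 -0.7089  1.2043]
 [ 0.      0.      0.      1.    ]]
top [[498.8422   0.     275.8271]
 [  0.     498.8422 209.3951]
 [  0.       0.       1.    ]] [[-0.3807 -0.8206  0.4262 -0.0946]
 [-0.9246  0.3447 -0.1622  0.243 ]
 [-0.0139 -0.4558 -0.89    1.2676]
 [ 0.      0.      0.      1.    ]]
{'time': 0.1, 'position': array([ 0.1868, -0.6222,  0.2913]), 'tool_rot': array([-3.1066, -0.4565,  0.0005]), 'grip_width': 1.000919442197234, 'ft_force': array([ 0.4367,  0.3672, -0.0797])}
```

View pics/scene0.png

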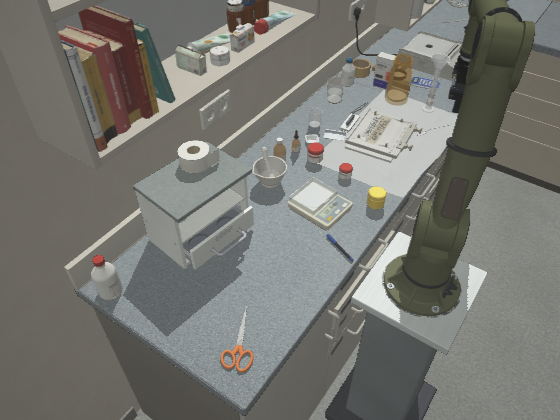

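View pics/top0.png

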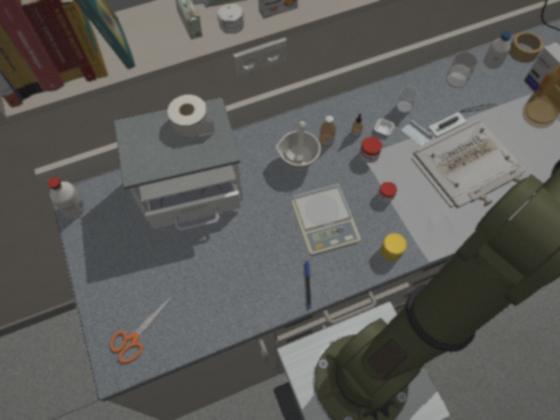

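The two red-lidded jars are the targets: large at scene (315,152) / top (372,149), small at (345,171) / (388,190). The yellow one is the decoy. The cabinet is at the left, and its handle is near scene (230,243) / top (197,222). I'll zoom in on these.

```bash
python3 - <<'E'
import cv2,numpy as np
s=cv2.imread("pics/scene0.png");t=cv2.imread("pics/top0.png")
R=lambda im,x,y,w,h,f:cv2.resize(im[y:y+h,x:x+w],None,fx=f,fy=f,interpolation=cv2.INTER_CUBIC)
a=np.vstack([R(s,130,150,130,120,3.0)[:300],R(t,110,100,130,140,3.0)[120:420]])[:600]
a=np.hstack([R(s,130,160,133,100,3),R(s,290,130,133,100,3)]);b=np.hstack([R(t,115,140,133,100,3),R(t,290,110,133,100,3)])
cv2.imwrite("pics/z0.png",np.vstack([a,b]))
# red blobs
for n,im in(("s",s),("t",t)):
    h=cv2.cvtColor(im,cv2.COLOR_BGR2HSV);m=(((h[...,0]<8)|(h[...,0]>172))&(h[...,1]>130)&(h[...,2]>90)).astype(np.uint8)
    k,l,st,c=cv2.connectedComponentsWithStats(m)
    for i in range(1,k):
        if st[i,4]>40:print(n,st[i],c[i])
E
```

```text
s [254  19  12  15 116] [259.54310345  26.46551724]
s [308 143  15  10 116] [315.19827586 147.37931034]
s [340 163  12   9  77] [345.67532468 166.92207792]
s [ 92 255  12  11  92] [ 97.77173913 259.67391304]
t [362 137  20  17 250] [371.352 145.196]
t [ 48 177  12  10  88] [ 53.35227273 181.90909091]
t [381 183  15  13 165] [387.84848485 189.05454545]
```

View pics/z0.png

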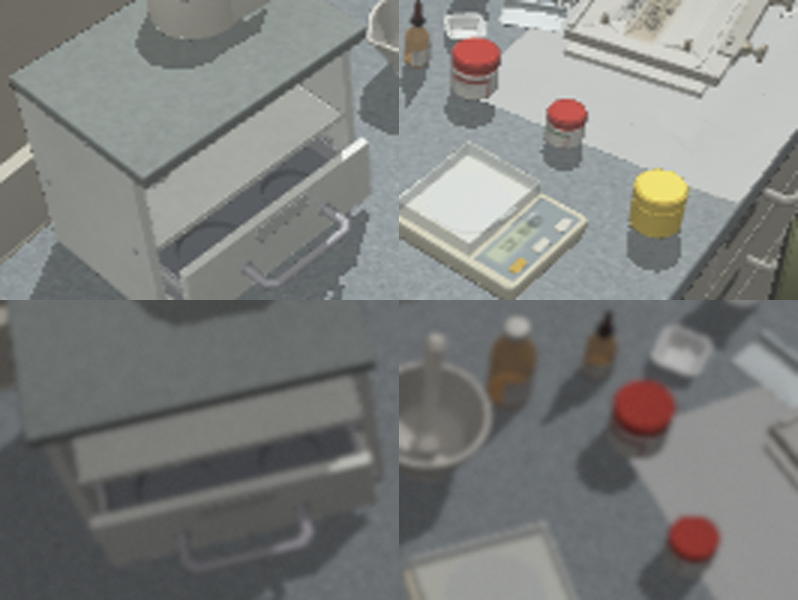

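```bash
cat > h.py <<'E'
import numpy as np,cv2
from bench import get_calibration
from scipy.optimize import least_squares
C={n:get_calibration(n) for n in("scene","top")}
def proj(n,P):
    P=np.atleast_2d(P);T=np.linalg.inv(C[n]["world_from_camera"]);q=(P@T[:3,:3].T+T[:3,3])@C[n]["mtx"].T
    return q[:,:2]/q[:,2:]
def ray(n,uv):
    T=C[n]["world_from_camera"];d=T[:3,:3]@np.linalg.inv(C[n]["mtx"])@[*uv,1];return T[:3,3],d
def onz(n,uv,z):
    o,d=ray(n,uv);return o+d*(z-o[2])/d[2]
def tri(us,ut):
    r=least_squares(lambda p:np.r_[proj("scene",p)[0]-us,proj("top",p)[0]-ut],[.6,0,.1]);return r.x,np.abs(r.fun).max()
def redbb(n,im,win=None):
    h=cv2.cvtColor(im,cv2.COLOR_BGR2HSV);m=(((h[...,0]<8)|(h[...,0]>172))&(h[...,1]>110)&(h[...,2]>60)).astype(np.uint8)
    k,l,st,c=cv2.connectedComponentsWithStats(m);out=[]
    for i in range(1,k):
        if st[i,4]>30:out.append((np.r_[st[i,0]-.5,st[i,0]+st[i,2]-.5,st[i,1]-.5,st[i,1]+st[i,3]-.5],c[i]))
    return out
a=np.linspace(0,2*np.pi,60)
def lidfit(bs,bt,x0,R):
    def f(p):
        o=[]
        for n,b in(("scene",bs),("top",bt)):
            P=np.vstack([np.c_[p[0]+R*np.cos(a),p[1]+R*np.sin(a),0*a+z] for z in(p[2],p[2]-p[3])]);q=proj(n,P)
            o+=[q[:,0].min()-b[0],q[:,0].max()-b[1],q[:,1].min()-b[2],q[:,1].max()-b[3]]
        return np.array(o)
    r=least_squares(f,[*x0,.015]);return r.x,r.fun
E
python3 - <<'E'
from h import *
np.set_printoptions(precision=4,suppress=True)
s=lambda x,y:np.array([130+x/3,160+y/3]);t=lambda x,y:np.array([115+x/3,140+(y-300)/3])
for n,us,ut in[("handL",s(264,281),t(187,568)),("handR",s(345,233),t(304,540)),("panL",s(185,275),t(92,520)),("panR",s(368,147),t(370,460)),("topL",s(147,182),t(28,440)),("topR",s(362,35),t(375,365))]:
    print(n,*tri(us,ut))
ims,imt=cv2.imread("pics/scene0.png"),cv2.imread("pics/top0.png")
S=redbb("s",ims);T=redbb("t",imt)
pick=lambda L,c:min(L,key=lambda e:np.hypot(*(e[1]-c)))
for nm,cs,ct,R in[("L",(315,147),(371,145),.0305),("S",(345,167),(388,189),.0245)]:
    bs,bt=pick(S,cs),pick(T,ct);p,e=tri(bs[1],bt[1]);print(nm,bs[0],bt[0],p,e,*lidfit(bs[0],bt[0],p,R))
for nm,us,ut in[("mortar",(270,165),(299,148)),("yellow",(376,193),(395,243)),("dropper",(296,135),(359,119)),("bottle",(280,140),(328,119))]:print(nm,*tri(us,ut))
E
```

```text
handL [0.535  0.289  0.0557] 0.6977979720664962
handR [0.5224 0.182  0.0421] 0.8394820765462612
panL [0.5847 0.3502 0.0972] 1.0069514748639108
panR [0.5508 0.1029 0.0889] 1.0605680935620398
topL [0.5927 0.3653 0.2365] 1.0141632425451519
topR [0.5622 0.084  0.2236] 0.12326884304556529
L [307.5 323.5 142.5 154.5] [361.5 381.5 136.5 154.5] [ 0.5733 -0.3156  0.0504] 0.34635704180556104 [ 0.5739 -0.3176  0.0514  0.0056] [-0.6637 -0.3373  0.0512 -0.6544 -0.3863  0.8614  0.1799  0.5951]
S [339.5 352.5 162.5 172.5] [379.5 395.5 182.5 196.5] [ 0.4284 -0.2943  0.0417] 0.3134226081908764 [ 0.4277 -0.2931  0.043  -0.    ] [-0.6958 -0.0935  0.3886 -0.8053 -0.6091  0.9838 -0.3389  0.8895]
mortar [ 0.6296 -0.1084  0.083 ] 0.2605942596662203
yellow [ 0.2758 -0.2336  0.0437] 0.21196857576825323
dropper [ 0.6584 -0.3148  0.0753] 0.03726209830830385
bottle [ 0.6663 -0.2155  0.1132] 0.8229494214604642
```

Request:
send_rows(rows=[{"x": 25,"y": 32,"roll": -2.4,"hand": 0},{"x": 25,"y": 32,"roll": -2.4},{"x": 25,"y": 32,"roll": -2.4},{"x": 25,"y": 32,"roll": -2.4},{"x": 25,"y": 32,"roll": -2.4},{"x": 25,"y": 32,"roll": -2.4},{"x": 25,"y": 32,"roll": -2.4},{"x": 25,"y": 32,"roll": -2.4},{"x": 25,"y": 32,"roll": -2.4},{"x": 25,"y": 32,"roll": -2.0}], force=20)

```text
schema error: expected keys hand, x, y, z, roll
```

Request:
send_rows(rows=[{"y": 45},{"y": 45},{"y": 45},{"y": 45},{"y": 45},{"y": 45},{"y": 45},{"y": 45},{"y": 45},{"y": 45}])

```text
schema error: expected keys hand, x, y, z, roll
```

All keys are needed in every row.

Request:
send_rows(rows=[{"x": 25,"y": 32,"z": 0,"roll": -2.4,"hand": 0},{"x": 25,"y": 32,"z": 0,"roll": -2.4,"hand": 0},{"x": 25,"y": 32,"z": 0,"roll": -2.4,"hand": 0},{"x": 25,"y": 32,"z": 0,"roll": -2.4,"hand": 0},{"x": 25,"y": 32,"z": 0,"roll": -2.4,"hand": 0},{"x": 25,"y": 32,"z": 0,"roll": -2.4,"hand": 0},{"x": 25,"y": 32,"z": 0,"roll": -2.4,"hand": 0},{"x": 25,"y": 32,"z": 0,"roll": -2.4,"hand": 0},{"x": 25,"y": 32,"z": 0,"roll": -2.4,"hand": 0},{"x": 25,"y": 32,"z": 0,"roll": -2.0,"hand": 0}], force=20)

```text
time: 1.1
position: [0.4375, -0.301, 0.292]
tool_rot: [-3.136, 0.191, 0.001]
ft_force: [0.6, -0.9, 0.7]
grip_width: 0.168
grip_force: 0.0
```

Request:
send_rows(rows=[{"x": 0,"y": 45,"z": 0,"roll": 0,"hand": 0},{"x": 0,"y": 45,"z": 0,"roll": 0,"hand": 0},{"x": 0,"y": 45,"z": 0,"roll": 0,"hand": 0},{"x": 0,"y": 45,"z": 0,"roll": 0,"hand": 0},{"x": 0,"y": 45,"z": 0,"roll": 0,"hand": 0},{"x": 0,"y": 45,"z": 0,"roll": 0,"hand": 0},{"x": 0,"y": 45,"z": 0,"roll": 0,"hand": 0},{"x": 0,"y": 45,"z": 0,"roll": 0,"hand": 0},{"x": 0,"y": 45,"z": 0,"roll": 0,"hand": 0},{"x": 0,"y": 45,"z": 0,"roll": 0,"hand": 0}])

```text
time: 2.1
position: [0.4364, 0.1491, 0.2922]
tool_rot: [3.135, -0.189, 0.001]
ft_force: [0.6, 0.0, -1.0]
grip_width: 0.004
grip_force: 0.0
```

```bash
python3 - <<'E'
from bench import *
import cv2,numpy as np
a=[]
for n in("scene","top"):
    im=get_image(n);cv2.imwrite(f"pics/{n}1.png",im)
    x,y=(110,60) if n=="scene" else (100,80)
    a.append(cv2.resize(im[y:y+200,x:x+200],None,fx=2,fy=2,interpolation=cv2.INTER_CUBIC))
cv2.imwrite("pics/z1.png",np.hstack(a))
s=get_state();print(s["time"],s["position"],s["tool_rot"],s["joint_positions"],s["grip_width"])
E
```

```text
2.2 [0.43554582 0.15436005 0.29262359] [-3.13401850e+00  1.71402311e-01 -4.56598616e-04] [ 0.48904114 -0.07754332 -0.83343224  1.86927401 -0.06180885  1.32357544
 -2.00790042] 9.324119701669672e-05
```

View pics/z1.png

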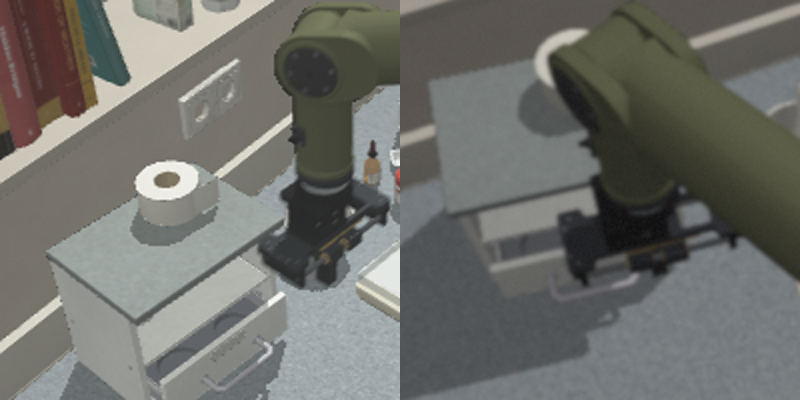

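The hand has a wide bar along its closing line (top crop, 560–735), which now lies along the cabinet's y. The cabinet, handle and drawer are unobstructed. Hooking behind the bar at this opening would brush the overhang, so I'll first drag the drawer out a little by pressing lightly on the bar from above.

Request:
send_rows(rows=[{"x": 23,"y": 20,"z": 0,"roll": 0,"hand": 0},{"x": 23,"y": 20,"z": 0,"roll": 0,"hand": 0},{"x": 23,"y": 20,"z": 0,"roll": 0,"hand": 0},{"x": 23,"y": 24,"z": 0,"roll": 0,"hand": 0},{"x": 0,"y": 0,"z": -25,"roll": 0,"hand": 0},{"x": 0,"y": 0,"z": -30,"roll": 0,"hand": 0},{"x": 0,"y": 0,"z": -35,"roll": 0,"hand": 0},{"x": 0,"y": 0,"z": -30,"roll": 0,"hand": 0},{"x": 0,"y": 0,"z": -20,"roll": 0,"hand": 0},{"x": 0,"y": 0,"z": 0,"roll": 0,"hand": 0}])

```text
time: 3.2
position: [0.5271, 0.2297, 0.1488]
tool_rot: [3.133, -0.189, -0.01]
ft_force: [1.0, 0.2, 0.9]
grip_width: 0.009
grip_force: 0.0
```

```bash
python3 - <<'E'
from bench import *
import cv2,numpy as np
a=[]
for n in("scene","top"):
    im=get_image(n);cv2.imwrite(f"pics/{n}2.png",im)
    x,y=(150,160) if n=="scene" else (115,140)
    a.append(cv2.resize(im[y:y+130,x:x+133],None,fx=3,fy=3,interpolation=cv2.INTER_CUBIC))
cv2.imwrite("pics/z2.png",np.hstack(a))
s=get_state();print(s["time"],s["position"],s["tool_rot"],s["joint_positions"],s["ft_force"])
E
```

```text
3.3 [0.52900992 0.23117957 0.15236928] [ 3.13572055e+00 -1.88831478e-01 -1.13763468e-03] [ 0.25414705  0.40547525 -0.85609388  1.77350466  0.33742926  1.11782143
 -2.40355134] [0.53871395 0.23675494 1.14267821]
```

View pics/z2.png

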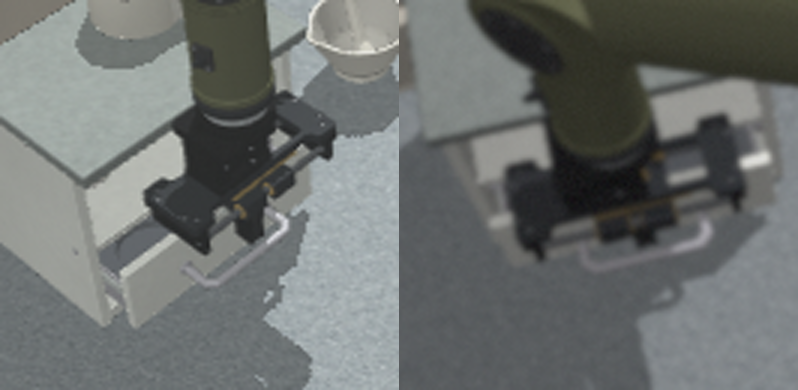

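```bash
python3 - <<'E'
from h import *
np.set_printoptions(precision=4,suppress=True)
s=lambda x,y:np.array([150+x/3,160+y/3]);t=lambda x,y:np.array([115+(x-399)/3,140+y/3])
for n,us,ut in[("hL",s(210,283),t(587,265)),("hR",s(287,232),t(708,241)),("tip",s(252,241),t(648,243))]:
    print(n,tri(us,ut),onz("scene",us,.052),onz("top",ut,.052))
for z in(.082,.06):print(proj("scene",[.529,.231,z]),proj("top",[.529,.231,z]))
print([(w,proj(w,[.529,.2355,.052])) for w in C], s(252,241),t(648,243))
# cabinet top front edge, z=.24
s0=lambda x,y:np.array([130+x/3,160+y/3]);t0=lambda x,y:np.array([115+x/3,140+(y-300)/3])
print([onz("scene",s0(*p),.24) for p in((147,172),(362,33))],[onz("top",t0(*p),.24) for p in((28,436),(375,362))])
E
```

```text
hL (array([0.5335, 0.2869, 0.0556]), np.float64(0.47691240678486224)) [0.5336 0.285  0.052 ] [0.537  0.2872 0.052 ]
hR (array([0.522 , 0.178 , 0.0394]), np.float64(0.5728559212990376)) [0.512  0.1869 0.052 ] [0.5175 0.1789 0.052 ]
tip (array([0.5246, 0.2297, 0.0718]), np.float64(0.551863469639045)) [0.534  0.2173 0.052 ] [0.5367 0.2296 0.052 ]
[[231.8013 237.3168]] [[196.6925 218.6558]]
[[232.3046 242.0953]] [[197.9599 222.2471]]
[('scene', array([[231.5623, 244.7242]])), ('top', array([[196.831 , 224.1086]]))] [234.     240.3333] [198. 221.]
[array([0.5942, 0.3592, 0.24  ]), array([0.5513, 0.0965, 0.24  ])] [array([0.5971, 0.3644, 0.24  ]), array([0.5549, 0.0855, 0.24  ])]
```

Request:
send_rows(rows=[{"x": -2,"y": 3,"z": -10,"roll": -1,"hand": 0},{"x": 0,"y": 0,"z": -10,"roll": -1,"hand": 0},{"x": 0,"y": 0,"z": 0,"roll": 0,"hand": 0},{"x": 0,"y": 0,"z": -2,"roll": 0,"hand": 0},{"x": 0,"y": 0,"z": 0,"roll": 0,"hand": 0}])

```text
time: 3.8
position: [0.5273, 0.2344, 0.1307]
tool_rot: [-3.132, 0.243, -0.001]
ft_force: [0.3, 0.1, -0.4]
grip_width: 0.007
grip_force: 0.0
```

Request:
send_rows(rows=[{"x": 0,"y": 0,"z": -2,"roll": 0,"hand": 0},{"x": 0,"y": 0,"z": 0,"roll": 0,"hand": 0},{"x": 0,"y": 0,"z": 0,"roll": 0,"hand": 0}])

```text
time: 4.1
position: [0.527, 0.2344, 0.1284]
tool_rot: [3.132, -0.243, 0.0]
ft_force: [-0.4, -0.1, -0.4]
grip_width: 0.006
grip_force: 0.0
```

Request:
send_rows(rows=[{"x": 0,"y": 0,"z": -2,"roll": 0,"hand": 0},{"x": 0,"y": 0,"z": 0,"roll": 0,"hand": 0},{"x": 0,"y": 0,"z": 0,"roll": 0,"hand": 0}])

```text
time: 4.4
position: [0.5274, 0.2346, 0.127]
tool_rot: [-3.132, 0.243, -0.002]
ft_force: [-0.8, -1.3, 4.2]
grip_width: 0.002
grip_force: 2.5
```

Request:
send_rows(rows=[{"x": 0,"y": 0,"z": -1,"roll": 0,"hand": 0},{"x": 0,"y": 0,"z": 0,"roll": 0,"hand": 0}])

```text
time: 4.6
position: [0.528, 0.2346, 0.1268]
tool_rot: [3.132, -0.244, 0.004]
ft_force: [-0.3, -1.5, 10.1]
grip_width: 0.002
grip_force: 4.8
```

Request:
send_rows(rows=[{"x": -2,"y": 0.3,"z": -0.5,"roll": 0,"hand": 0},{"x": -4,"y": 0.6,"z": 0,"roll": 0,"hand": 0},{"x": -5,"y": 0.7,"z": 0,"roll": 0,"hand": 0},{"x": -5,"y": 0.7,"z": 0,"roll": 0,"hand": 0},{"x": -5,"y": 0.7,"z": 0,"roll": 0,"hand": 0},{"x": -5,"y": 0.7,"z": 0,"roll": 0,"hand": 0},{"x": -4,"y": 0.6,"z": 0,"roll": 0,"hand": 0},{"x": -2,"y": 0.3,"z": 0,"roll": 0,"hand": 0}])

```text
time: 5.4
position: [0.4968, 0.2387, 0.1268]
tool_rot: [3.132, -0.244, 0.007]
ft_force: [1.4, -2.5, 10.7]
grip_width: 0.005
grip_force: 5.6
```

Request:
send_rows(rows=[{"x": -4,"y": 0.6,"z": 0,"roll": 0,"hand": 0},{"x": -7,"y": 1,"z": 0,"roll": 0,"hand": 0},{"x": -8,"y": 1.2,"z": 0,"roll": 0,"hand": 0},{"x": -8,"y": 1.2,"z": 0,"roll": 0,"hand": 0},{"x": -8,"y": 1.2,"z": 0,"roll": 0,"hand": 0},{"x": -8,"y": 1.2,"z": 0,"roll": 0,"hand": 0},{"x": -8,"y": 1.2,"z": 0,"roll": 0,"hand": 0},{"x": -6,"y": 0.9,"z": 0,"roll": 0,"hand": 0},{"x": -3,"y": 0.5,"z": 0,"roll": 0,"hand": 0},{"x": 0,"y": 0,"z": 0,"roll": 0,"hand": 0}])

```text
time: 6.4
position: [0.4364, 0.2469, 0.1266]
tool_rot: [3.129, -0.244, 0.005]
ft_force: [-1.1, -5.9, 15.6]
grip_width: -0.0
grip_force: 7.7
```

Request:
send_rows(rows=[{"x": 0,"y": 0,"z": 10,"roll": 0,"hand": 0},{"x": 10,"y": -1.5,"z": 5,"roll": 0,"hand": 0},{"x": 10,"y": -1.5,"z": 0,"roll": 0,"hand": 0},{"x": 0,"y": 0,"z": -5,"roll": 0,"hand": 0},{"x": 0,"y": 0,"z": -5,"roll": 0,"hand": 0},{"x": 0,"y": 0,"z": 0,"roll": 0,"hand": 0}])

```text
time: 7.0
position: [0.4538, 0.2447, 0.1282]
tool_rot: [3.131, -0.242, -0.005]
ft_force: [-0.8, -0.2, 0.3]
grip_width: 0.002
grip_force: 0.0
```

```bash
python3 - <<'E'
from bench import *
import cv2,numpy as np
a=[]
for n in("scene","top"):
    im=get_image(n);cv2.imwrite(f"pics/{n}3.png",im)
    x,y=(150,160) if n=="scene" else (115,160)
    a.append(cv2.resize(im[y:y+130,x:x+133],None,fx=3,fy=3,interpolation=cv2.INTER_CUBIC))
cv2.imwrite("pics/z3.png",np.hstack(a))
s=get_state();print(s["time"],s["position"],s["joint_positions"],s["ft_force"])
E
```

```text
7.1 [0.45424419 0.24513343 0.12908851] [ 0.25751046  0.30547074 -0.90048118  1.93780798  0.27777561  1.02924439
 -2.49115318] [ 0.50893399  0.60227597 -0.07719828]
```

View pics/z3.png

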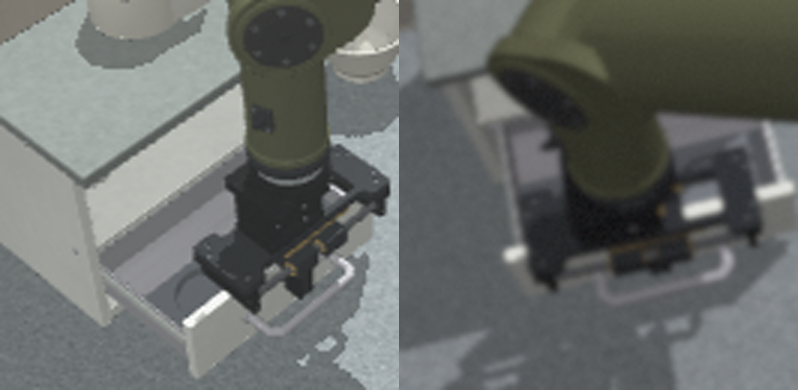

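Both crops show the drawer well out. The closed fingers are over the gap between the bar (top crop 600–730, row ~285) and the panel, so I'll hook behind the bar and pull to the stop.

Request:
send_rows(rows=[{"x": 0,"y": 0,"z": -7,"roll": 0,"hand": 0},{"x": 0,"y": 0,"z": -7,"roll": 0,"hand": 0},{"x": 0,"y": 0,"z": -6,"roll": 0,"hand": 0},{"x": -3,"y": 0.5,"z": 0,"roll": 0,"hand": 0},{"x": -4,"y": 0.6,"z": 0,"roll": 0,"hand": 0},{"x": -4,"y": 0.6,"z": 0,"roll": 0,"hand": 0},{"x": -4,"y": 0.6,"z": 0,"roll": 0,"hand": 0},{"x": -4,"y": 0.6,"z": 0,"roll": 0,"hand": 0},{"x": -4,"y": 0.6,"z": 0,"roll": 0,"hand": 0}])

```text
time: 8.0
position: [0.4318, 0.2485, 0.11]
tool_rot: [3.132, -0.243, 0.001]
ft_force: [1.9, -1.8, -1.1]
grip_width: 0.008
grip_force: 0.9
```

Request:
send_rows(rows=[{"x": -3,"y": 0.5,"z": 0,"roll": 0,"hand": 0},{"x": -3,"y": 0.5,"z": 0,"roll": 0,"hand": 0},{"x": 0,"y": 0,"z": 0,"roll": 0,"hand": 0}])

```text
time: 8.3
position: [0.4262, 0.2493, 0.11]
tool_rot: [3.132, -0.243, 0.001]
ft_force: [2.7, -1.8, -0.8]
grip_width: 0.004
grip_force: 1.1
```

Request:
send_rows(rows=[{"x": -3,"y": 0.5,"z": 0,"roll": 0,"hand": 0},{"x": -3,"y": 0.5,"z": 0,"roll": 0,"hand": 0},{"x": 0,"y": 0,"z": 0,"roll": 0,"hand": 0}])

```text
time: 8.6
position: [0.4251, 0.2492, 0.1104]
tool_rot: [-3.13, 0.246, -0.016]
ft_force: [14.5, -3.2, -10.0]
grip_width: 0.002
grip_force: 7.6
```

Request:
send_rows(rows=[{"x": -2,"y": 0.3,"z": 0,"roll": 0,"hand": 0},{"x": -2,"y": 0.3,"z": 0,"roll": 0,"hand": 0},{"x": 0,"y": 0,"z": 0,"roll": 0,"hand": 0}])

```text
time: 8.9
position: [0.4244, 0.2491, 0.1107]
tool_rot: [-3.128, 0.248, -0.025]
ft_force: [24.2, -1.7, -17.6]
grip_width: 0.004
grip_force: 12.1
```

The drawer has hit its stop (force rose to 14, then 24 N). I'll release, lift and head for the large jar.

Request:
send_rows(rows=[{"x": 8,"y": -1,"z": 0,"roll": 0,"hand": 0},{"x": 7,"y": -1,"z": 0,"roll": 0,"hand": 0},{"x": 0,"y": 0,"z": 20,"roll": 0,"hand": 0},{"x": 0,"y": 0,"z": 40,"roll": 0,"hand": 0},{"x": 0,"y": -30,"z": 40,"roll": 0,"hand": 0},{"x": 0,"y": -40,"z": 40,"roll": 0,"hand": 87},{"x": 5,"y": -45,"z": 20,"roll": 0,"hand": 87},{"x": 10,"y": -45,"z": 0,"roll": 0,"hand": 87},{"x": 15,"y": -45,"z": 0,"roll": 0,"hand": 87},{"x": 15,"y": -45,"z": 0,"roll": 0,"hand": 87}])

```text
time: 9.9
position: [0.4758, 0.0031, 0.2655]
tool_rot: [3.132, -0.241, 0.0]
ft_force: [0.2, 1.2, -0.2]
grip_width: 0.374
grip_force: 0.0
```

Request:
send_rows(rows=[{"x": 15,"y": -45,"z": 0,"roll": 1,"hand": 87},{"x": 15,"y": -45,"z": 0,"roll": 1,"hand": 87},{"x": 15,"y": -45,"z": 0,"roll": 2,"hand": 87},{"x": 15,"y": -45,"z": 0,"roll": 2,"hand": 87},{"x": 15,"y": -45,"z": 0,"roll": 2,"hand": 87},{"x": 10,"y": -40,"z": 0,"roll": 0,"hand": 87},{"x": 5,"y": -35,"z": 0,"roll": 0,"hand": 87},{"x": 0,"y": 0,"z": 0,"roll": 0,"hand": 87}])

```text
time: 10.7
position: [0.5649, -0.3019, 0.2634]
tool_rot: [-3.141, 0.036, 0.004]
ft_force: [-0.9, 0.1, -0.4]
grip_width: 0.988
grip_force: 0.0
```

```bash
python3 - <<'E'
from bench import *
import cv2,numpy as np
a=[]
for n in("scene","top"):
    im=get_image(n);cv2.imwrite(f"pics/{n}4.png",im)
    x,y=(130,165) if n=="scene" else (110,140)
    a.append(cv2.resize(im[y:y+115,x:x+133],None,fx=6,fy=6,interpolation=cv2.INTER_CUBIC)[:,:798])
cv2.imwrite("pics/z4s.png",a[0][:600]);cv2.imwrite("pics/z4t.png",a[1][:600])
s=get_state();print(s["time"],s["position"],s["tool_rot"],s["joint_positions"],s["ft_force"])
E
```

```text
10.8 [ 0.5658998  -0.29569771  0.26406524] [-3.13842864e+00  2.50565795e-02  2.26678900e-03] [ 0.85699551  0.35848384 -0.53026631  1.50347891  0.18121144  1.33175602
 -1.27563111] [-0.49548855  1.10543341 -0.71048359]
```

View pics/z4s.png

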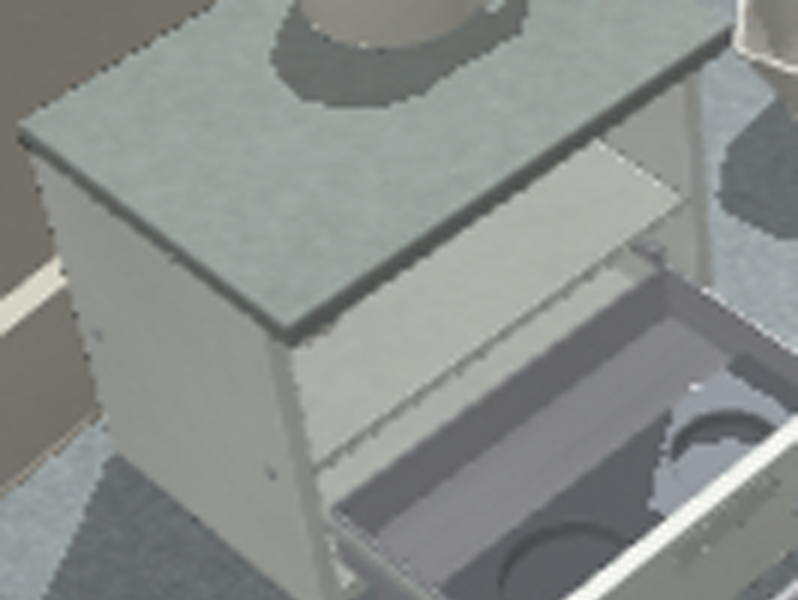

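View pics/z4t.png

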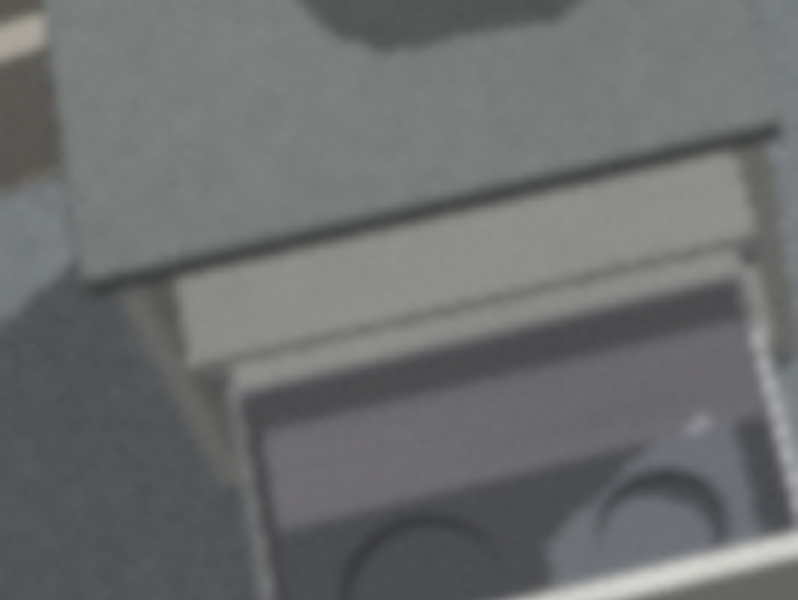

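Scene crop: the large pocket's rim has its left edge at x=497 and its top at y=521; the small one's left is 670 and top 410. Top crop: the large rim's left is 345 and back 516; the small one spans 600–725 with its back at 470. I'll fit the cabinet pose from these, the top corners, and the handle contact.

```bash
cat > fit.py <<'E'
from h import *
np.set_printoptions(precision=4,suppress=True)
S=lambda v,o:o+(v+.5)/6-.5
def W(p,q):
    c,s=np.cos(p[2]),np.sin(p[2]);q=np.atleast_2d(q);return np.c_[p[0]+c*q[:,0]-s*q[:,1],p[1]+s*q[:,0]+c*q[:,1],q[:,2]]
def f(p,full=False):
    o=[]
    for n,ox,oy,cs in(("scene",130,165,((288,330),(733,30))),("top",110,140,((85,280),(777,128)))):
        for (X,Y),y in zip(cs,(.14,-.14)):
            q=proj(n,W(p,[-.115,y,.24]))[0]-[S(X,ox),S(Y,oy)];o+=list(q/2)
    def rim(n,y,R):
        return proj(n,W(p,np.c_[-.184+R*np.cos(a),y+R*np.sin(a),0*a+.042]))
    L,s=rim("top",.055,.0355),rim("top",-.055,.0295)
    o+=[L[:,0].min()-S(345,110),L[:,1].min()-S(516,140),s[:,0].min()-S(600,110),s[:,0].max()-S(725,110),s[:,1].min()-S(470,140)]
    L,s=rim("scene",.055,.0355),rim("scene",-.055,.0295)
    o+=[L[:,0].min()-S(497,130),L[:,1].min()-S(521,165),s[:,0].min()-S(670,130),s[:,1].min()-S(410,165)]
    c,sn=np.cos(p[2]),np.sin(p[2]);ex=np.array([c,sn])
    o.append(((np.array([.411,.2515])-p[:2])@ex+.28)/.001)
    return np.array(o)
r=least_squares(f,[.69,.21,-.14],loss="soft_l1");p=r.x
print(p,np.degrees(p[2]),f(p));print("L",W(p,[-.184,.055,.03]),"S",W(p,[-.184,-.055,.03]),"handle",W(p,[-.28,0,.052]))
E
python3 fit.py
```

```text
[ 0.6882  0.2106 -0.1351] -7.74087352924697 [ 0.1419 -0.4113 -0.1569 -0.3619  0.411   0.2547  0.0691 -0.0718 -0.2717
  0.1402 -0.4042  0.4998  0.3751  0.1817 -0.0251 -0.2514  0.1888 -0.1436]
L [[0.5132 0.2899 0.03  ]] S [[0.4984 0.1809 0.03  ]] handle [[0.4107 0.2483 0.052 ]]
```

Request:
send_rows(rows=[{"x": 0,"y": 0,"z": -30,"roll": 0,"hand": 87},{"x": 0,"y": 0,"z": 0,"roll": 0,"hand": 87},{"x": 0,"y": 0,"z": 0,"roll": 0,"hand": 87}])

```text
time: 11.1
position: [0.5659, -0.2941, 0.235]
tool_rot: [-3.14, 0.02, 0.002]
ft_force: [0.1, 0.3, 0.0]
grip_width: 0.999
grip_force: 0.0
```

Request:
send_rows(rows=[{"x": 4,"y": -12,"z": 0,"roll": 0,"hand": 87},{"x": 3.5,"y": -11,"z": -20,"roll": 0,"hand": 87},{"x": 0,"y": 0,"z": -40,"roll": 0,"hand": 87},{"x": 0,"y": 0,"z": -40,"roll": 0,"hand": 87},{"x": 0,"y": 0,"z": -25,"roll": 0,"hand": 87},{"x": 0,"y": 0,"z": -15,"roll": 0,"hand": 87},{"x": 0,"y": 0,"z": -8,"roll": 0,"hand": 87},{"x": 0,"y": 0,"z": 0,"roll": 0,"hand": 87}])

```text
time: 11.9
position: [0.5738, -0.3195, 0.0873]
tool_rot: [3.141, -0.024, 0.0]
ft_force: [-0.0, 0.8, 0.8]
grip_width: 0.998
grip_force: 0.0
```

Request:
send_rows(rows=[{"x": 0,"y": 0,"z": 0,"roll": 0,"hand": 50},{"x": 0,"y": 0,"z": 0,"roll": 0,"hand": 50},{"x": 0,"y": 0,"z": 0,"roll": 0,"hand": 50},{"x": 0,"y": 0,"z": 0,"roll": 0,"hand": 50},{"x": 0,"y": 0,"z": 0,"roll": 0,"hand": 50}], force=15)

```text
time: 12.4
position: [0.574, -0.3187, 0.088]
tool_rot: [-3.141, 0.024, -0.002]
ft_force: [-0.3, 1.8, 3.5]
grip_width: 0.693
grip_force: 14.9
```

Request:
send_rows(rows=[{"x": 0,"y": 0,"z": 10,"roll": 0,"hand": 50},{"x": 0,"y": 0,"z": 30,"roll": 0,"hand": 50},{"x": -5,"y": 0,"z": 40,"roll": 0,"hand": 50},{"x": -10,"y": 10,"z": 40,"roll": 0,"hand": 50},{"x": -10,"y": 20,"z": 40,"roll": 0,"hand": 50},{"x": -10,"y": 35,"z": 20,"roll": -1,"hand": 50},{"x": -10,"y": 45,"z": 0,"roll": -1,"hand": 50},{"x": -10,"y": 45,"z": 0,"roll": -1,"hand": 50},{"x": -10,"y": 45,"z": 0,"roll": -1,"hand": 50},{"x": -10,"y": 45,"z": 0,"roll": -1,"hand": 50}])

```text
time: 13.4
position: [0.4977, -0.0727, 0.2676]
tool_rot: [3.136, -0.163, 0.001]
ft_force: [0.4, 0.6, -0.8]
grip_width: 0.69
grip_force: 15.0
```

Request:
send_rows(rows=[{"x": -10,"y": 45,"z": 0,"roll": -1,"hand": 50},{"x": -10,"y": 45,"z": 0,"roll": -1,"hand": 50},{"x": -10,"y": 45,"z": 0,"roll": 0,"hand": 50},{"x": -5,"y": 45,"z": 0,"roll": 0,"hand": 50},{"x": 0,"y": 45,"z": 0,"roll": 0,"hand": 50},{"x": 0,"y": 40,"z": 0,"roll": 0,"hand": 50},{"x": 5,"y": 30,"z": 0,"roll": 0,"hand": 50},{"x": 10,"y": 20,"z": 0,"roll": 0,"hand": 50},{"x": 10,"y": 10,"z": 0,"roll": 0,"hand": 50},{"x": 0,"y": 0,"z": 0,"roll": 0,"hand": 50}])

```text
time: 14.4
position: [0.4889, 0.2521, 0.2673]
tool_rot: [-3.133, 0.212, 0.0]
ft_force: [-0.5, -0.3, -1.2]
grip_width: 0.691
grip_force: 15.0
```

Request:
send_rows(rows=[{"x": 0,"y": 0,"z": 0,"roll": 0,"hand": 50},{"x": 0,"y": 0,"z": 0,"roll": 0,"hand": 50}])

```text
time: 14.6
position: [0.4882, 0.2498, 0.2671]
tool_rot: [3.133, -0.217, -0.0]
ft_force: [-0.2, -0.1, -0.8]
grip_width: 0.691
grip_force: 15.0
```

Request:
send_rows(rows=[{"x": 10,"y": 15,"z": 0,"roll": 0,"hand": 50},{"x": 10,"y": 15,"z": -20,"roll": 0,"hand": 50},{"x": 5,"y": 10,"z": -30,"roll": 0,"hand": 50},{"x": 0,"y": 0,"z": -30,"roll": 0,"hand": 50},{"x": 0,"y": 0,"z": -20,"roll": 0,"hand": 50},{"x": 0,"y": 0,"z": 0,"roll": 0,"hand": 50},{"x": 0,"y": 0,"z": 0,"roll": 0,"hand": 50}])

```text
time: 15.3
position: [0.5137, 0.2902, 0.1678]
tool_rot: [3.134, -0.217, 0.001]
ft_force: [-0.7, 0.5, 0.1]
grip_width: 0.694
grip_force: 15.0
```

```bash
python3 - <<'E'
from h import *
from bench import *
s=get_state();print(s["position"],s["joint_positions"])
for n in("scene","top"):
    im=get_image(n);cv2.imwrite(f"pics/{n}5.png",im);P=s["position"]
    print(n,proj(n,P-[0,0,.088-.05]),[(b,c) for b,c in redbb(n,im)])
E
```

```text
[0.51367395 0.29015401 0.16777523] [ 0.17823078  0.43284784 -0.90666219  1.72788842  0.36882689  1.16224525
 -2.5425421 ]
scene [[221.86344928 241.23346461]] [(array([ 79.5, 149.5,   8.5, 117.5]), array([121.26182965,  48.30851735])), (array([253.5, 268.5,  18.5,  33.5]), array([260.65432099,  26.38271605])), (array([59.5, 94.5, 34.5, 52.5]), array([77.42553191, 43.79432624])), (array([339.5, 352.5, 162.5, 172.5]), array([345.89583333, 167.5       ])), (array([216.5, 232.5, 234.5, 251.5]), array([225.7607362 , 243.84662577])), (array([ 91.5, 104.5, 254.5, 265.5]), array([ 98.11214953, 260.06542056]))]
top [[173.48192078 223.5014405 ]] [(array([-0.5, 64.5, -0.5, 88.5]), array([30.19687964, 42.71991085])), (array([49.5, 95.5,  4.5, 79.5]), array([73.13461538, 44.20414201])), (array([ 47.5,  59.5, 176.5, 188.5]), array([ 53.59821429, 182.33928571])), (array([159.5, 183.5, 215.5, 224.5]), array([171.8313253 , 219.78313253])), (array([161.5, 185.5, 222.5, 234.5]), array([173.6741573 , 228.66292135]))]
```

```bash
python3 - <<'E'
from h import *
np.set_printoptions(precision=1,suppress=True)
R=.0305
for x,y,dz in((.5739,-.3176,0),(.5137,.2902,.1678-.0875)):
    for n in("scene","top"):
        P=np.vstack([np.c_[x+R*np.cos(a),y+R*np.sin(a),0*a+z+dz] for z in(.0514,.0458)]);q=proj(n,P);print(n,q[:,0].min(),q[:,0].max(),q[:,1].min(),q[:,1].max())
E
```

```text
scene 306.82778632535354 323.1536844971283 142.5546144507521 153.85023358463312
top 361.1091935606075 382.356268697983 136.6754317736685 155.09107056872404
scene 211.11986417647645 232.5714140428263 232.9003486537424 250.20728702678815
top 161.23043879871355 185.75370278331675 212.41642442573243 235.08487885992466
```

The held lid lies within about 1 mm of the prediction, so I'll lower it.

Request:
send_rows(rows=[{"x": 0,"y": 0,"z": -15,"roll": 0,"hand": 50},{"x": 0,"y": 0,"z": -15,"roll": 0,"hand": 50},{"x": 0,"y": 0,"z": -8,"roll": 0,"hand": 50},{"x": 0,"y": 0,"z": -4,"roll": 0,"hand": 50},{"x": 0,"y": 0,"z": -3,"roll": 0,"hand": 50},{"x": 0,"y": 0,"z": -2,"roll": 0,"hand": 50},{"x": 0,"y": 0,"z": 0,"roll": 0,"hand": 50}])

```text
time: 16.1
position: [0.5135, 0.2909, 0.1201]
tool_rot: [-3.134, 0.216, 0.0]
ft_force: [0.3, 0.3, -0.1]
grip_width: 0.693
grip_force: 15.0
```

Request:
send_rows(rows=[{"x": 0,"y": 0,"z": -2,"roll": 0,"hand": 50},{"x": 0,"y": 0,"z": 0,"roll": 0,"hand": 50}])

```text
time: 16.3
position: [0.5135, 0.2908, 0.1182]
tool_rot: [3.134, -0.216, 0.0]
ft_force: [-0.1, -1.0, -0.9]
grip_width: 0.688
grip_force: 15.0
```

Request:
send_rows(rows=[{"x": 0,"y": 0,"z": -1,"roll": 0,"hand": 50},{"x": 0,"y": 0,"z": 0,"roll": 0,"hand": 50}])

```text
time: 16.5
position: [0.514, 0.2908, 0.118]
tool_rot: [3.134, -0.216, 0.002]
ft_force: [-0.8, -1.3, 3.9]
grip_width: 0.696
grip_force: 14.9
```

Request:
send_rows(rows=[{"x": 0,"y": 0,"z": -0.7,"roll": 0,"hand": 50},{"x": 0,"y": 0,"z": 0,"roll": 0,"hand": 50}])

```text
time: 16.7
position: [0.5144, 0.2908, 0.1179]
tool_rot: [3.134, -0.216, 0.003]
ft_force: [-2.3, -2.1, 8.3]
grip_width: 0.69
grip_force: 14.9
```

It's seated on the floor of the pocket. I'll release only part-way, because the drawer wall is near, and lift.

Request:
send_rows(rows=[{"x": 0,"y": 0,"z": 0.7,"roll": 0,"hand": 74},{"x": 0,"y": 0,"z": 0,"roll": 0,"hand": 74},{"x": 0,"y": 0,"z": 0,"roll": 0,"hand": 74},{"x": 0,"y": 0,"z": 5,"roll": 0,"hand": 74},{"x": 0,"y": 0,"z": 15,"roll": 0,"hand": 74},{"x": 0,"y": 0,"z": 35,"roll": 0,"hand": 74},{"x": -5,"y": 0,"z": 45,"roll": 0,"hand": 74},{"x": -15,"y": -10,"z": 45,"roll": 0,"hand": 87},{"x": -15,"y": -30,"z": 0,"roll": 0,"hand": 87},{"x": -10,"y": -40,"z": 0,"roll": 0,"hand": 87}])

```text
time: 17.7
position: [0.4676, 0.2134, 0.2648]
tool_rot: [-3.133, 0.206, -0.006]
ft_force: [0.5, -0.8, 0.3]
grip_width: 0.979
grip_force: 0.0
```

Request:
send_rows(rows=[{"x": 0,"y": -45,"z": 0,"roll": 0,"hand": 87},{"x": 0,"y": -45,"z": 0,"roll": 0,"hand": 87},{"x": 0,"y": -45,"z": 0,"roll": 0,"hand": 87},{"x": 0,"y": -45,"z": 0,"roll": 0,"hand": 87},{"x": 0,"y": -45,"z": 0,"roll": 0,"hand": 87},{"x": 0,"y": -45,"z": 0,"roll": 2,"hand": 87},{"x": 0,"y": -45,"z": 0,"roll": 2,"hand": 87},{"x": 0,"y": -45,"z": 0,"roll": 2,"hand": 87},{"x": 0,"y": -45,"z": 0,"roll": 2,"hand": 87},{"x": 0,"y": -40,"z": 0,"roll": 0,"hand": 87}])

```text
time: 18.7
position: [0.4684, -0.2363, 0.2635]
tool_rot: [3.14, 0.004, 0.002]
ft_force: [0.4, -0.5, 0.4]
grip_width: 1.001
grip_force: 0.0
```

Request:
send_rows(rows=[{"x": -15,"y": -30,"z": 0,"roll": 0,"hand": 87},{"x": -10,"y": -20,"z": 0,"roll": 0,"hand": 87},{"x": 0,"y": 0,"z": -20,"roll": 0,"hand": 87},{"x": 0,"y": 0,"z": 0,"roll": 0,"hand": 87},{"x": 0,"y": 0,"z": 0,"roll": 0,"hand": 87}])

```text
time: 19.2
position: [0.4439, -0.2834, 0.2429]
tool_rot: [-3.141, -0.005, -0.001]
ft_force: [0.5, 0.0, 0.8]
grip_width: 0.999
grip_force: 0.0
```

```bash
python3 - <<'E'
from h import *
from bench import *
np.set_printoptions(precision=4,suppress=True)
s=get_state();print(s["time"],s["position"],s["joint_positions"])
I={n:get_image(n) for n in C}
for n in I:cv2.imwrite(f"pics/{n}6.png",I[n]);print(n,[(b,c) for b,c in redbb(n,I[n]) if 130<c[1]<280])
a_=[cv2.resize(I[n][y:y+130,x:x+133],None,fx=3,fy=3,interpolation=cv2.INTER_CUBIC) for n,x,y in(("scene",170,190),("top",120,165))]
cv2.imwrite("pics/z6.png",np.hstack(a_))
E
```

```text
19.2 [ 0.4439 -0.2834  0.2429] [ 1.0101  0.1214 -0.5253  1.8068  0.0641  1.2302 -1.1007]
scene [(array([339.5, 352.5, 162.5, 172.5]), array([345.91, 167.42])), (array([213.5, 233.5, 243.5, 262.5]), array([223.4241, 252.7621])), (array([ 91.5, 104.5, 254.5, 265.5]), array([ 98.1121, 260.0654]))]
top [(array([ 47.5,  59.5, 176.5, 188.5]), array([ 53.5487, 182.3628])), (array([379.5, 395.5, 182.5, 196.5]), array([387.6961, 189.3591])), (array([165.5, 188.5, 221.5, 242.5]), array([176.7789, 231.6474]))]
```

Request:
send_rows(rows=[{"x": -8,"y": -5,"z": -10,"roll": 0,"hand": 87},{"x": -8,"y": -5,"z": -20,"roll": 0,"hand": 87},{"x": 0,"y": 0,"z": -40,"roll": 0,"hand": 87},{"x": 0,"y": 0,"z": -40,"roll": 0,"hand": 87},{"x": 0,"y": 0,"z": -25,"roll": 0,"hand": 87},{"x": 0,"y": 0,"z": -15,"roll": 0,"hand": 87},{"x": 0,"y": 0,"z": -6,"roll": 0,"hand": 87},{"x": 0,"y": 0,"z": 0,"roll": 0,"hand": 87}])

```text
time: 20.1
position: [0.4275, -0.2943, 0.0861]
tool_rot: [-3.142, -0.004, 0.0]
ft_force: [0.5, -0.3, 1.2]
grip_width: 1.0
grip_force: 0.0
```

Request:
send_rows(rows=[{"x": 0,"y": 0,"z": 0,"roll": 0,"hand": 40},{"x": 0,"y": 0,"z": 0,"roll": 0,"hand": 40},{"x": 0,"y": 0,"z": 0,"roll": 0,"hand": 40},{"x": 0,"y": 0,"z": 0,"roll": 0,"hand": 40},{"x": 0,"y": 0,"z": 0,"roll": 0,"hand": 40},{"x": 0,"y": 0,"z": 0,"roll": 0,"hand": 40},{"x": 0,"y": 0,"z": 0,"roll": 0,"hand": 40}])

```text
time: 20.8
position: [0.4276, -0.2945, 0.0864]
tool_rot: [3.141, 0.003, 0.0]
ft_force: [-0.3, -0.7, 1.0]
grip_width: 0.558
grip_force: 15.0
```

```bash
python3 - <<'E'
from h import *
np.set_printoptions(precision=4,suppress=True)
bs,bt=np.array([213.5,233.5,243.5,262.5]),np.array([165.5,188.5,221.5,242.5])
print(lidfit(bs,bt,[.513,.29,.08],.0305))
E
```

```text
(array([0.5133, 0.2906, 0.0825, 0.0076]), array([-0.7011,  0.2784,  0.5993, -0.7766, -0.2749,  0.5415, -0.5225,
        0.8358]))
```

Request:
send_rows(rows=[{"x": 0,"y": 0,"z": 10,"roll": 0,"hand": 40},{"x": 0,"y": 0,"z": 30,"roll": 0,"hand": 40},{"x": 3,"y": 0,"z": 40,"roll": 0,"hand": 40},{"x": 5,"y": 10,"z": 40,"roll": 0,"hand": 40},{"x": 5,"y": 20,"z": 40,"roll": 0,"hand": 40},{"x": 5,"y": 35,"z": 20,"roll": -1,"hand": 40},{"x": 5,"y": 45,"z": 0,"roll": -1,"hand": 40},{"x": 0,"y": 45,"z": 0,"roll": -1,"hand": 40},{"x": 0,"y": 45,"z": 0,"roll": -1,"hand": 40},{"x": 0,"y": 45,"z": 0,"roll": -1,"hand": 40}])

```text
time: 21.8
position: [0.45, -0.047, 0.2666]
tool_rot: [3.138, -0.134, 0.0]
ft_force: [1.1, 1.6, 0.1]
grip_width: 0.564
grip_force: 15.0
```

Request:
send_rows(rows=[{"x": 0,"y": 45,"z": 0,"roll": -1,"hand": 40},{"x": 0,"y": 45,"z": 0,"roll": -1,"hand": 40},{"x": 5,"y": 45,"z": 0,"roll": -1,"hand": 40},{"x": 5,"y": 40,"z": 0,"roll": 0,"hand": 40},{"x": 5,"y": 25,"z": 0,"roll": 0,"hand": 40},{"x": 5,"y": 15,"z": 0,"roll": 0,"hand": 40},{"x": 5,"y": 5,"z": 0,"roll": 0,"hand": 40},{"x": 0,"y": 0,"z": 0,"roll": 0,"hand": 40},{"x": 0,"y": 0,"z": 0,"roll": 0,"hand": 40}])

```text
time: 22.7
position: [0.4754, 0.1697, 0.266]
tool_rot: [3.133, -0.218, -0.001]
ft_force: [0.4, -0.1, -1.5]
grip_width: 0.555
grip_force: 15.0
```

Request:
send_rows(rows=[{"x": 10,"y": 5,"z": 0,"roll": 0,"hand": 40},{"x": 9,"y": 4,"z": -20,"roll": 0,"hand": 40},{"x": 4,"y": 2,"z": -30,"roll": 0,"hand": 40},{"x": 0,"y": 0,"z": -30,"roll": 0,"hand": 40},{"x": 0,"y": 0,"z": -20,"roll": 0,"hand": 40},{"x": 0,"y": 0,"z": 0,"roll": 0,"hand": 40},{"x": 0,"y": 0,"z": 0,"roll": 0,"hand": 40}])

```text
time: 23.4
position: [0.4987, 0.1809, 0.1665]
tool_rot: [3.134, -0.218, -0.0]
ft_force: [-0.7, 0.8, -0.3]
grip_width: 0.558
grip_force: 15.0
```

```bash
python3 - <<'E'
from h import *
from bench import *
np.set_printoptions(precision=2,suppress=True)
s=get_state();P=s["position"];print(P*1000,s["joint_positions"]);R=.0245
for n in C:
    im=get_image(n);cv2.imwrite(f"pics/{n}7.png",im)
    print(n,[b for b,c in redbb(n,im) if 190<c[1]<280 and 140<c[0]<300])
    for (x,y,dz) in((.4277,-.2931,0),(P[0],P[1],P[2]-.0863)):
        q=proj(n,np.vstack([np.c_[x+R*np.cos(a),y+R*np.sin(a),0*a+z+dz] for z in(.043,.036)]));print(q.min(0),q.max(0))
E
```

```text
[498.66 180.91 166.54] [ 0.46  0.31 -0.98  1.87  0.28  1.11 -2.33]
scene [array([245.5, 256.5, 217.5, 229.5]), array([213.5, 233.5, 243.5, 262.5])]
[338.65 162.88] [352.42 173.17]
[241.06 216.37] [257.47 229.85]
top [array([206.5, 223.5, 206.5, 213.5]), array([207.5, 225.5, 213.5, 222.5]), array([165.5, 188.5, 220.5, 242.5])]
[378.48 182.16] [396.5  198.58]
[206.9  206.15] [226.25 224.4 ]
```

Request:
send_rows(rows=[{"x": 0,"y": 0,"z": -15,"roll": 0,"hand": 40},{"x": 0,"y": 0,"z": -15,"roll": 0,"hand": 40},{"x": 0,"y": 0,"z": -8,"roll": 0,"hand": 40},{"x": 0,"y": 0,"z": -5,"roll": 0,"hand": 40},{"x": 0,"y": 0,"z": -3,"roll": 0,"hand": 40},{"x": 0,"y": 0,"z": -2,"roll": 0,"hand": 40},{"x": 0,"y": 0,"z": 0,"roll": 0,"hand": 40}])

```text
time: 24.2
position: [0.4985, 0.1819, 0.1181]
tool_rot: [-3.134, 0.216, 0.0]
ft_force: [0.4, 0.3, -0.2]
grip_width: 0.559
grip_force: 15.0
```

Request:
send_rows(rows=[{"x": 0,"y": 0,"z": -1.5,"roll": 0,"hand": 40},{"x": 0,"y": 0,"z": 0,"roll": 0,"hand": 40}])

```text
time: 24.4
position: [0.4986, 0.1818, 0.1168]
tool_rot: [3.134, -0.216, 0.0]
ft_force: [-0.7, 0.9, -1.6]
grip_width: 0.557
grip_force: 15.0
```

Request:
send_rows(rows=[{"x": 0,"y": 0,"z": -1,"roll": 0,"hand": 40},{"x": 0,"y": 0,"z": 0,"roll": 0,"hand": 40}])

```text
time: 24.6
position: [0.499, 0.1819, 0.1164]
tool_rot: [3.134, -0.216, 0.002]
ft_force: [-0.2, -1.1, 4.7]
grip_width: 0.557
grip_force: 15.0
```

Request:
send_rows(rows=[{"x": 0,"y": 0,"z": -0.5,"roll": 0,"hand": 40},{"x": 0,"y": 0,"z": 0,"roll": 0,"hand": 40}])

```text
time: 24.8
position: [0.4994, 0.1818, 0.1163]
tool_rot: [3.134, -0.216, 0.003]
ft_force: [-0.1, -1.4, 7.1]
grip_width: 0.555
grip_force: 15.0
```

It's seated. I'll release, lift, close the hand and move to in front of the handle. Stage 1 pushes the drawer partway with closed fingers.

Request:
send_rows(rows=[{"x": 0,"y": 0,"z": 0.5,"roll": 0,"hand": 66},{"x": 0,"y": 0,"z": 0,"roll": 0,"hand": 66},{"x": 0,"y": 0,"z": 0,"roll": 0,"hand": 66},{"x": 0,"y": 0,"z": 5,"roll": 0,"hand": 66},{"x": 0,"y": 0,"z": 15,"roll": 0,"hand": 66},{"x": 0,"y": 0,"z": 30,"roll": 0,"hand": 66},{"x": -5,"y": 0,"z": 40,"roll": 0,"hand": 66},{"x": -25,"y": 10,"z": 20,"roll": 0,"hand": 0},{"x": -30,"y": 20,"z": 0,"roll": 0,"hand": 0},{"x": -30,"y": 20,"z": 0,"roll": 0,"hand": 0}])

```text
time: 25.8
position: [0.4081, 0.233, 0.2273]
tool_rot: [-3.133, 0.217, -0.004]
ft_force: [-0.5, 1.0, -0.0]
grip_width: 0.569
grip_force: 0.0
```

Request:
send_rows(rows=[{"x": -15,"y": 13,"z": 0,"roll": 0,"hand": 0},{"x": -8,"y": 7,"z": 0,"roll": 0,"hand": 0},{"x": 0,"y": 0,"z": 0,"roll": 0,"hand": 0},{"x": 0,"y": 0,"z": 0,"roll": 0,"hand": 0}])

```text
time: 26.2
position: [0.3866, 0.2511, 0.2258]
tool_rot: [-3.134, 0.218, -0.001]
ft_force: [0.6, 0.5, 0.1]
grip_width: 0.208
grip_force: 0.0
```

```bash
python3 - <<'E'
from h import *
from bench import *
np.set_printoptions(precision=4,suppress=True)
s=get_state();print(s["time"],s["position"],s["joint_positions"])
I={n:get_image(n) for n in C}
for n in I:cv2.imwrite(f"pics/{n}8.png",I[n]);print(n,[(b,c) for b,c in redbb(n,I[n]) if 190<c[1]<280])
a_=[cv2.resize(I[n][y:y+150,x:x+133],None,fx=3,fy=3,interpolation=cv2.INTER_CUBIC) for n,x,y in(("scene",170,170),("top",125,145))]
cv2.imwrite("pics/z8.png",np.hstack(a_))
E
```

```text
26.2 [0.3866 0.2511 0.2258] [ 0.5129 -0.005  -1.1247  1.9576 -0.0047  1.1858 -2.3194]
scene [(array([213.5, 233.5, 243.5, 261.5]), array([223.2753, 252.5854])), (array([ 91.5, 104.5, 254.5, 265.5]), array([ 98.1121, 260.0654]))]
top [(array([213.5, 223.5, 225.5, 230.5]), array([218.6562, 228.4688]))]
```

View pics/z8.png

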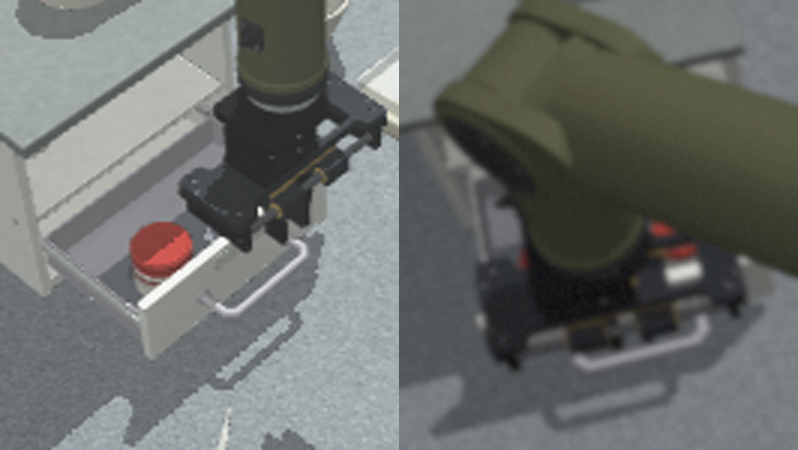

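The large jar is in its pocket (lid at scene crop (160,245)) and the small one's lid shows at top crop (665,230). The hand's wide body is flat, so turned by 90° it will pass under the overhang for stage 2. Now I'll lower it in front of the bar.

Request:
send_rows(rows=[{"x": 0,"y": 0,"z": -20,"roll": 0,"hand": 0},{"x": 0,"y": 0,"z": -30,"roll": 0,"hand": 0},{"x": 0,"y": 0,"z": -30,"roll": 0,"hand": 0},{"x": 0,"y": 0,"z": -25,"roll": 0,"hand": 0},{"x": 0,"y": 0,"z": -15,"roll": 0,"hand": 0},{"x": 0,"y": 0,"z": 0,"roll": 0,"hand": 0}])

```text
time: 26.9
position: [0.3846, 0.2505, 0.1033]
tool_rot: [3.133, -0.218, -0.009]
ft_force: [-0.5, 0.6, 0.7]
grip_width: 0.0
grip_force: 0.0
```

Request:
send_rows(rows=[{"x": 2,"y": -0.3,"z": 0,"roll": 0,"hand": 0},{"x": 3,"y": -0.4,"z": 0,"roll": 0,"hand": 0},{"x": 3,"y": -0.4,"z": 0,"roll": 0,"hand": 0},{"x": 3,"y": -0.4,"z": 0,"roll": 0,"hand": 0},{"x": 4,"y": -0.5,"z": 0,"roll": 0,"hand": 0},{"x": 5,"y": -0.7,"z": 0,"roll": 0,"hand": 0},{"x": 6,"y": -0.8,"z": 0,"roll": 0,"hand": 0}])

```text
time: 27.6
position: [0.4116, 0.2484, 0.1057]
tool_rot: [3.134, -0.215, -0.0]
ft_force: [-2.5, 1.4, 1.4]
grip_width: 0.005
grip_force: 1.1
```

Request:
send_rows(rows=[{"x": 7,"y": -0.9,"z": 0,"roll": 0,"hand": 0},{"x": 8,"y": -1.1,"z": 0,"roll": 0,"hand": 0},{"x": 9,"y": -1.2,"z": 0,"roll": 0,"hand": 0},{"x": 9,"y": -1.2,"z": 0,"roll": 0,"hand": 0},{"x": 9,"y": -1.2,"z": 0,"roll": 0,"hand": 0},{"x": 9,"y": -1.2,"z": 0,"roll": 0,"hand": 0},{"x": 8,"y": -1.1,"z": 0,"roll": 0,"hand": 0},{"x": 6,"y": -0.8,"z": 0,"roll": 0,"hand": 0},{"x": 4,"y": -0.5,"z": 0,"roll": 0,"hand": 0},{"x": 2,"y": -0.3,"z": 0,"roll": 0,"hand": 0}])

```text
time: 28.6
position: [0.4831, 0.2384, 0.1055]
tool_rot: [3.134, -0.216, 0.0]
ft_force: [-1.9, 0.4, 0.5]
grip_width: 0.005
grip_force: 0.6
```

Request:
send_rows(rows=[{"x": -10,"y": 1,"z": 0,"roll": 0,"hand": 0},{"x": -20,"y": 2,"z": 0,"roll": 0,"hand": 0},{"x": -15,"y": 2,"z": 30,"roll": 0,"hand": 0},{"x": -15,"y": 2,"z": 30,"roll": 0,"hand": 0},{"x": 0,"y": 0,"z": 10,"roll": 8.5,"hand": 40},{"x": 0,"y": 0,"z": 0,"roll": 8.5,"hand": 87},{"x": 0,"y": 0,"z": 0,"roll": 8.5,"hand": 87},{"x": 0,"y": 0,"z": 0,"roll": 8.5,"hand": 87},{"x": 0,"y": 0,"z": 0,"roll": 8.5,"hand": 87},{"x": 0,"y": 0,"z": 0,"roll": 8.5,"hand": 87}])

```text
time: 29.6
position: [0.4218, 0.2453, 0.1754]
tool_rot: [2.916, 1.163, -0.0]
ft_force: [-0.5, -0.7, -0.5]
grip_width: 0.469
grip_force: 0.0
```

Request:
send_rows(rows=[{"x": 0,"y": 0,"z": 0,"roll": 8.5,"hand": 87},{"x": 0,"y": 0,"z": 0,"roll": 8.5,"hand": 87},{"x": 0,"y": 0,"z": 0,"roll": 8.5,"hand": 87},{"x": 0,"y": 0,"z": 0,"roll": 8.5,"hand": 87},{"x": 0,"y": 0,"z": 0,"roll": 5,"hand": 87},{"x": 0,"y": 0,"z": 0,"roll": 0,"hand": 87},{"x": 0,"y": 0,"z": 0,"roll": 0,"hand": 87}])

```text
time: 30.3
position: [0.422, 0.2455, 0.1754]
tool_rot: [2.37, 2.06, -0.001]
ft_force: [-0.1, -0.8, 1.4]
grip_width: 0.985
grip_force: 0.0
```

Request:
send_rows(rows=[{"x": 0,"y": 1,"z": -25,"roll": 0,"hand": 87},{"x": 0,"y": 0,"z": -25,"roll": 0,"hand": 87},{"x": 0,"y": 0,"z": -15,"roll": 0,"hand": 87},{"x": 0,"y": 0,"z": -8,"roll": 0,"hand": 87},{"x": 0,"y": 0,"z": 0,"roll": 0,"hand": 87},{"x": 3,"y": -0.4,"z": 0,"roll": 0,"hand": 87},{"x": 4,"y": -0.5,"z": 0,"roll": 0,"hand": 87},{"x": 4,"y": -0.5,"z": 0,"roll": 0,"hand": 87},{"x": 5,"y": -0.7,"z": 0,"roll": 0,"hand": 87},{"x": 5,"y": -0.7,"z": 0,"roll": 0,"hand": 87}])

```text
time: 31.3
position: [0.4439, 0.2439, 0.1029]
tool_rot: [-2.369, -2.063, 0.0]
ft_force: [-2.4, 0.7, 1.8]
grip_width: 1.001
grip_force: 1.4
```

Request:
send_rows(rows=[{"x": 5,"y": -0.7,"z": 0,"roll": 0,"hand": 87},{"x": 5,"y": -0.7,"z": 0,"roll": 0,"hand": 87},{"x": 5,"y": -0.7,"z": 0,"roll": 0,"hand": 87},{"x": 4,"y": -0.5,"z": 0,"roll": 0,"hand": 87},{"x": 4,"y": -0.5,"z": 0,"roll": 0,"hand": 87}])

```text
time: 31.8
position: [0.4668, 0.2409, 0.1026]
tool_rot: [2.369, 2.064, 0.0]
ft_force: [-0.8, -0.1, 1.9]
grip_width: 1.0
grip_force: 1.0
```

Request:
send_rows(rows=[{"x": 3,"y": -0.4,"z": 0,"roll": 0,"hand": 87},{"x": 3,"y": -0.4,"z": 0,"roll": 0,"hand": 87},{"x": 3,"y": -0.4,"z": 0,"roll": 0,"hand": 87},{"x": 3,"y": -0.4,"z": 0,"roll": 0,"hand": 87},{"x": 2,"y": -0.3,"z": 0,"roll": 0,"hand": 87}])

```text
time: 32.3
position: [0.4808, 0.2391, 0.1026]
tool_rot: [-2.369, -2.063, -0.001]
ft_force: [-0.1, 1.3, 1.2]
grip_width: 1.0
grip_force: 0.7
```

Request:
send_rows(rows=[{"x": 2,"y": -0.3,"z": 0,"roll": 0,"hand": 87},{"x": 2,"y": -0.3,"z": 0,"roll": 0,"hand": 87}])

```text
time: 32.5
position: [0.4846, 0.2385, 0.1027]
tool_rot: [-2.369, -2.064, -0.0]
ft_force: [-1.4, 1.3, 1.0]
grip_width: 0.998
grip_force: 0.7
```

Request:
send_rows(rows=[{"x": 2,"y": -0.3,"z": 0,"roll": 0,"hand": 87},{"x": 2,"y": -0.3,"z": 0,"roll": 0,"hand": 87}])

```text
time: 32.7
position: [0.4872, 0.2382, 0.1027]
tool_rot: [-2.367, -2.064, 0.003]
ft_force: [-6.2, 0.9, 5.3]
grip_width: 1.003
grip_force: 3.6
```

Request:
send_rows(rows=[{"x": 2,"y": -0.3,"z": 0,"roll": 0,"hand": 87},{"x": 0,"y": 0,"z": 0,"roll": 0,"hand": 87}])

```text
time: 32.9
position: [0.4897, 0.2379, 0.1027]
tool_rot: [-2.368, -2.064, 0.002]
ft_force: [-4.2, 1.6, 3.5]
grip_width: 0.996
grip_force: 2.4
```

Request:
send_rows(rows=[{"x": 2,"y": -0.3,"z": 0,"roll": 0,"hand": 87},{"x": 0,"y": 0,"z": 0,"roll": 0,"hand": 87}])

```text
time: 33.1
position: [0.4925, 0.2375, 0.1027]
tool_rot: [-2.368, -2.064, -0.001]
ft_force: [-2.3, 2.3, 1.0]
grip_width: 0.996
grip_force: 1.2
```

Request:
send_rows(rows=[{"x": 2,"y": -0.3,"z": 0,"roll": 0,"hand": 87},{"x": 0,"y": 0,"z": 0,"roll": 0,"hand": 87}])

```text
time: 33.3
position: [0.4954, 0.2363, 0.1026]
tool_rot: [2.368, 2.062, 0.001]
ft_force: [0.3, -0.1, -0.5]
grip_width: 0.998
grip_force: 0.0
```

Request:
send_rows(rows=[{"x": 2,"y": -0.3,"z": 0,"roll": 0,"hand": 87},{"x": 2,"y": -0.3,"z": 0,"roll": 0,"hand": 87},{"x": 0,"y": 0,"z": 0,"roll": 0,"hand": 87}])

```text
time: 33.6
position: [0.4993, 0.2357, 0.1026]
tool_rot: [2.37, 2.062, 0.0]
ft_force: [1.1, 0.3, -0.0]
grip_width: 0.997
grip_force: 0.0
```

Request:
send_rows(rows=[{"x": 2,"y": -0.3,"z": 0,"roll": 0,"hand": 87},{"x": 0,"y": 0,"z": 0,"roll": 0,"hand": 87}])

```text
time: 33.8
position: [0.5009, 0.2358, 0.1026]
tool_rot: [2.369, 2.063, 0.0]
ft_force: [0.1, -0.1, -0.4]
grip_width: 1.003
grip_force: 0.0
```

The catch took it: the force fell to zero and the bar ran ahead of the finger. I'll back off, lift clear and check.

Request:
send_rows(rows=[{"x": -10,"y": 1.4,"z": 0,"roll": 0,"hand": 87},{"x": -25,"y": 3,"z": 0,"roll": 0,"hand": 87},{"x": -30,"y": 4,"z": 0,"roll": 0,"hand": 87},{"x": -10,"y": 0,"z": 30,"roll": 0,"hand": 87},{"x": 0,"y": -10,"z": 45,"roll": 0,"hand": 87},{"x": 0,"y": -40,"z": 45,"roll": 0,"hand": 87},{"x": 0,"y": -45,"z": 30,"roll": 0,"hand": 87},{"x": 5,"y": -45,"z": 0,"roll": 0,"hand": 87},{"x": 5,"y": -45,"z": 0,"roll": 0,"hand": 87},{"x": 5,"y": -45,"z": 0,"roll": 0,"hand": 87}])

```text
time: 34.8
position: [0.4395, 0.0341, 0.2344]
tool_rot: [2.368, 2.058, -0.009]
ft_force: [1.5, -0.2, 0.1]
grip_width: 0.996
grip_force: 0.0
```

Request:
send_rows(rows=[{"x": 5,"y": -45,"z": 0,"roll": 0,"hand": 87},{"x": 5,"y": -45,"z": 0,"roll": 0,"hand": 87},{"x": 0,"y": -45,"z": 0,"roll": 0,"hand": 87},{"x": 0,"y": -20,"z": 0,"roll": 0,"hand": 87},{"x": 0,"y": 0,"z": 0,"roll": 0,"hand": 87},{"x": 0,"y": 0,"z": 0,"roll": 0,"hand": 87}])

```text
time: 35.4
position: [0.45, -0.1176, 0.2339]
tool_rot: [-2.369, -2.062, 0.006]
ft_force: [0.2, 0.3, 0.1]
grip_width: 1.0
grip_force: 0.0
```

```bash
python3 - <<'E'
from h import *
from bench import *
s=get_state();print(s["time"],s["position"],s["qd"].max() if hasattr(s["qd"],"max") else s["qd"])
I={n:get_image(n) for n in C}
a_=[cv2.resize(I[n][y:y+150,x:x+133],None,fx=3,fy=3,interpolation=cv2.INTER_CUBIC) for n,x,y in(("scene",130,140),("top",115,110))]
b=np.hstack(a_)
p=np.array([.6882,.2106,-.1351]);c,sn=np.cos(p[2]),np.sin(p[2])
for y in(-.047,0,.047):
    P=[p[0]-.13*c-sn*y,p[1]-.13*sn+c*y,.052]
    for k,(n,x,yy) in enumerate((("scene",130,140),("top",115,110))):
        q=(proj(n,P)[0]-[x,yy]+.5)*3;cv2.circle(b,(int(q[0])+399*k,int(q[1])),2,(0,255,0),-1)
cv2.imwrite("pics/z9.png",b)
E
```

```text
35.4 [ 0.45003429 -0.11764421  0.23386694] 0.0013233541510448569
```

View pics/z9.png

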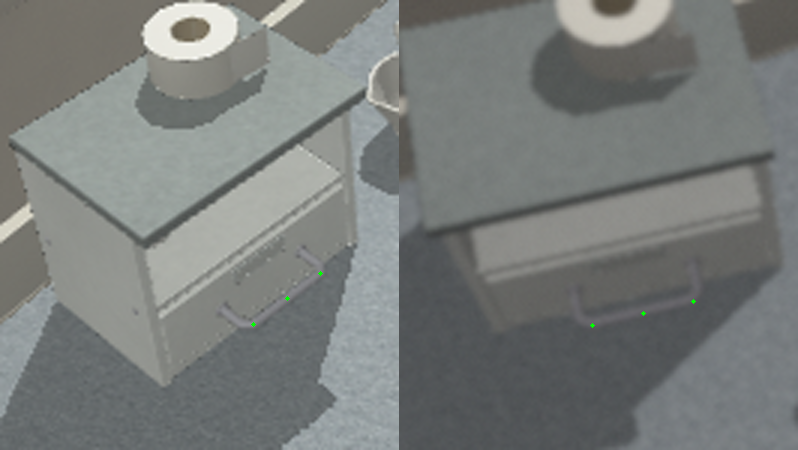

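The drawer is flush with the cabinet and the bar lies on the green predictions for fully shut. The arm is clear, so I'll hand in.

```bash
python3 -c "
from bench import *
print(close_job())"
```

```text
the job is handed in; nothing more can be done
None
```

I handed the job in at about 35 s: the drawer was pulled right out, both jars were set down in their pockets, and the drawer was pushed gently home until the catch took it, with the arm clear and the mortar and bottles not touched.

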